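Set the dial and hold the ratchet press at three clicks

TASK

Set the small bench press for its test panel: turn the black knob clockwise until its white pointer line meets the red mark on the metal ring around it, leaving that ring as it is set. Then swing the red-handled ratchet lever clockwise exactly three clicks, which can be felt, and no further. The lever springs back if let go, so finish while still holding it there on the third click; leave the loupe, the glass dish and the dropper bottle alone.

Things in the scene. Friction and masses are not known exactly. Their poses are not given: they have to be found in the camera images.
- press: grey screw press fixed to the table. Origin on the vertical screw axis at table height; at yaw 0 x points away from the robot, y to the left. Base plate x -50 to +175, y -55 to +55 mm, 14 mm high; behind the screw a column (x +44 to +68) carries a beam, top 98 mm, and a pawl housing, top 115 mm; behind that a dial housing 80 mm square, top 54 mm, centred at x +130, y 0 mm.
- press_axis (a point): point on the vertical axis about which the lever turns, 118 mm above the table (press frame 0, 0, 118 mm)
- lever_handle (a point): centre of the round upright red handle at the end of the steel lever, 150 mm above the table, 95 mm from the screw axis. The handle is 18 mm across and stands from 121 to 168 mm above the table on the bar's end (24 mm across, top 121 mm); the lever bar is 18 mm wide, top 120 mm; the hub at the axis reaches 130 mm.
- lever (a joint): ratchet lever, rad, grows clockwise from above. 0: rest stop, handle 70 degrees right of the press's +x, press frame (32, -89) mm; it swings toward the robot; far stop 1.40. A sprung pawl clicks over teeth at 0.40, 0.62, 0.84 (third click), 1.06, 1.28; notch 3 centre 0.95. Return spring at the handle: 3.2 N at rest, 4.7 N at 0.95; at each click the push rises 2 N above, then drops 2 N below this.
- knob_grip (a point): centre of the knob's black grip bar, on the vertical knob axis, 80 mm above the table. The bar is 14 mm wide, 44 mm long (along the pointer direction) and stands from 64 to 92 mm above the table, on a round black skirt 60 mm across, top 65 mm high. Site axes: -x points along the white pointer.
- knob (a joint): angle of the knob in rad, growing clockwise seen from above, 0 to 2.6; at 0 the pointer looks along the press's -x (front), at 1.57 along its +y (left). It stays where it is left; turning it takes about 0.04 N m.
- knob_pointer (a point): outer end of the white pointer line, on the rim of the knob's skirt, 30 mm from the knob axis and 65 mm above the table
- index_mark (a point): inner end of the red mark on the metal index ring (77 mm across, top 59 mm high) round the knob: 30 mm from the knob axis and 65 mm above the table, so that it coincides with the pointer's end when the knob is set. The ring is set beforehand, is very stiff and must not be turned. The mark is always clockwise of the pointer at the start, by 0.5 to 1.4 rad.
- index_ring (a joint): angle of the index ring in rad, the red mark's direction measured just like the knob's: the knob is set when joint knob equals joint index_ring
- stand_loupe: black stand loupe, 42 mm across and 42 mm high, standing on the table in front of the press; origin at the centre of its underside
- glass_dish: small round glass dish, 57 mm across and 12 mm high, on the table at the front right; origin at the centre of its underside
- dropper_bottle: brown glass dropper bottle, 38 mm across and 127 mm high, on the table to the left of the press; origin at the centre of its underside

How it is judged:
On the way, in this order (a step that is already met when the one before it is completed fails the run):
1. the knob's pointer meets the red mark while the lever is still at rest, before its first click (horizontal distance between knob_pointer and index_mark below 0.0045 m and value of joint lever below 0.3 rad), for 0.2 s.
2. the lever has passed its first click and is held by the fingers (value of joint lever above 0.42 rad and contact force between the fingers and lever above 0.5 N), for 0.1 s.
At the end, for the whole second after the job is handed in: the knob's pointer end is within 4.5 mm (about 9 degrees) of the red mark, the lever rests in the notch after its third click (0.855 to 1.045 rad), not moving, and the fingers still hold it there with more than 1.5 N (horizontal distance between knob_pointer and index_mark below 0.0045 m and value of joint lever between 0.855 and 1.045 rad and velocity of joint lever between -0.1 and 0.1 rad/s and contact force between the fingers and lever above 1.5 N); the arm keeps its last pose, push and grip.
It fails at once if the lever goes over its fourth click (value of joint lever above 1.07 rad).
It fails at once if the index ring is turned (distance of index_mark from where it was at the start of the episode above 0.004 m).
It fails at once if the loupe, the dish or the dropper bottle is disturbed (distance of any of stand_loupe, glass_dish, dropper_bottle from where it was at the start of the episode above 0.02 m or angle between dropper_bottle's own z axis and vertical above 0.5 rad).
It also fails if it takes over 69 s, if anything falls off the work surface, if the arm or the gripper's body presses on something with over 40 N, if the wrist force passes 120 N, or if a joint passes its speed limit or range.

ROBOT

A 6-joint arm with a two-finger parallel gripper is mounted at the origin on a cart in front of the work surface, level with it; the furniture and walls round the work are solid. World frame = base frame: x ahead of the robot, y to its left, z up, the work surface at z = 0. Lengths are in m, angles in rad, forces in N, time in s.
With the tool pointing down it reaches from about 0.425 to 0.925 m from the base axis. Payload 12.5 kg.
Tool frame: the origin (TCP) lies midway between the tips of the shut fingers; the grasp point (between the pads) lies env.pinch_z behind it (env.pinch_z is the distance from the TCP to the grasp point, in m); z points along the fingers, y is the line along which they close (so a half turn about z gives the same grasp; the last joint's range is limited). The gripper opens to 85 mm and grips with 20 to 120 N. Pads are 22 mm wide; open, the fingers measure 114 mm over their backs; the gripper's body (76 mm by 85 mm) begins 54 mm behind the grasp point. The pads swing forward as they close: fully open they stand 13 mm farther back than shut.
Start: joints at [1.129, 0.491, 1.559, -0, 1.092, -0.106], TCP at [0.206, 0.59, 0.231] pointing down, gripper open.
Joint ranges: [-3.1, 3.1], [-0.84, 2.19], [0.05, 2.79], [-1.13, 4.28], [0.06, 2.93], [-2.69, 2.69]. Speed limits (rad/s): [2.22, 2.22, 2.79, 3.14, 3.14, 3.14].

INTERFACE

Orientations are given as a rotation vector (axis times angle).
In Python, from station import monitor, vision, env, spotter gives the robot as it stands.
- The arm moves only by the shell command python3 -m pendant 'ROWS' [FORCE]. ROWS is JSON, a list of rows, each a list of 5 numbers: the closure, from 0 (fully open) to 1 (shut), then the shift along the tool's x, y, z in mm, then the turn about the tool's z in rad. A call has 1 to 12 rows; each row is the pose to reach, as a shift and turn from the pose commanded when the call began, along the tool's axes at that moment; what a row does not reach only later rows make up. A row lasts 1/12 s, in which the tool goes at most 41.7 mm and 7.16 degrees, less where a joint would pass 70% of its speed; a pose out of reach is approached as far as the arm can. A call with a gripper value outside its range is refused whole. The fingers move at their own pace and stop on an object; FORCE is the grip in N (left out, the last holds). Time passes only in rows, so rows that repeat a pose let the fingers close. It gives the time, the measured TCP pose, the force, the opening and the grip force at its end, in the units of the state.
- monitor.get_obs(): the state, without advancing time (a new reading comes with each control period).
- vision.capture(name): name is "scene" or "top" or "wrist"; returns the picture (384x512x3 uint8, red, green, blue); there is no depth.
- vision.camera_info(name): a dict with "vertical_fov" (degrees; the focal length in pixels is half the picture's height over the tangent of half this angle, whatever the lens; pixels are square), "cx", "cy" (the principal point, pixels), "world_to_cam" (4x4, takes a point from world to camera coordinates). Camera axes: x right, y down, z forward; pixel columns grow to the right and rows downward; lengths in m; the calibration is good to about 2 mm. A picture is of the moment at which its call begins: read the wrist's pose just before it. camera_info takes no time and is no camera call; for the wrist camera it gives the pose at the moment of the call.
- env.hand_in(): hands the job in; it is judged then, once.
Trained networks look in the newest picture that a camera, given by its name, has taken for a name from the list of things; names that differ only in an ending like _2 or _b are one class to them, and where a whole thing is asked for, a point or a joint stands for the part that bears it (a point fixed in the world has none). Each returns a list of dicts, best first, with "confidence" (0 to 1); they miss things now and then, are a little off and sometimes report something else, mostly with a low value. They report only what shows in the picture. A call takes as long as a camera call.
- spotter.spot_in(camera, label): "bbox" ([left, top, width, height] in pixels, round what is visible of it).
- spotter.regions_of(camera, label): "mask" (384x512 bool, what is visible of it) and "bbox" ([left, top, width, height] in pixels, round what is visible of it).
- spotter.landmark_of(camera, label): "at" ([column, row] in pixels: a listed point, or the origin of a listed thing).
The state is a dict: "time": time; "joint_pos": joint angles; "qd": joint speeds; "effort": joint torques, N m; "tool_pos": TCP position; "eef_rot": TCP orientation; "ft_force": force on the tool from outside, world axes, zero at the start; "ft_torque": the same for the moment, N m; "gripper_width": finger opening in m; "grip_force": force on a finger pad.
Only numpy, scipy, OpenCV 4.12 (cv2) and the standard library are available. Lean on these libraries where they do the work, as an engineer would, in place of code of your own. Each camera call takes 0.05 s, during which the arm holds its last target. There are 200 camera calls.

## Working session

There is one attempt and no reset: what is moved stays moved. The work goes in short steps, Python scripts to look and compute and a shell command to move; the robot and the scene stay as the last step left them, time stands still between calls to the robot, and variables do not carry over. Pictures are saved under pics/ and viewed, at most 10 in all, crops included, and the job is handed in when it is done.

```bash
mkdir -p pics; cat > h.py <<'E'
import numpy as np, cv2
from scipy.spatial.transform import Rotation as R
from station import monitor, vision, env, spotter
def ray(cam,uv,z):
    i=vision.camera_info(cam); T=np.array(i["world_to_cam"]); f=192/np.tan(np.radians(i["vertical_fov"]/2))
    d=T[:3,:3].T@np.array([(uv[0]-i["cx"])/f,(uv[1]-i["cy"])/f,1]); o=-T[:3,:3].T@T[:3,3]
    return o+d*(z-o[2])/d[2]
def proj(cam,p):
    i=vision.camera_info(cam); T=np.array(i["world_to_cam"]); f=192/np.tan(np.radians(i["vertical_fov"]/2))
    c=T[:3,:3]@np.array(p)+T[:3,3]; return np.array([c[0]/c[2]*f+i["cx"],c[1]/c[2]*f+i["cy"]])
H=dict(press_axis=.118,lever_handle=.150,knob_grip=.08,knob_pointer=.065,index_mark=.065,press=0,stand_loupe=0,glass_dish=0,dropper_bottle=0)
def look(cam,names=H):
    out={}
    for n in names:
        r=spotter.landmark_of(cam,n)
        for q in r[:1]:
            p=ray(cam,q["at"],H[n]); out[n]=p; print(cam,n,round(q["confidence"],2),np.round(q["at"],1),np.round(p,4))
    return out
def save(cam,name,s=1.5):
    im=vision.capture(cam); cv2.imwrite(f"pics/{name}.png",cv2.resize(im[:,:,::-1],None,fx=s,fy=s)); return im
def tool(target):
    o=monitor.get_obs(); M=R.from_rotvec(o["eef_rot"]); return M.inv().apply(np.array(target)-o["tool_pos"])*1000
E
python3 - <<'E'
from h import *
a=save("top","top0"); b=save("scene","sc0")
cv2.imwrite("pics/both.png",cv2.resize(np.vstack([a,b])[:,:,::-1],(400,600)))
for c in("top","scene"): look(c)
o=monitor.get_obs(); print(o["time"],o["tool_pos"],R.from_rotvec(o["eef_rot"]).as_matrix().round(3),env.pinch_z,o["gripper_width"])
for c in("top","scene","wrist"):
  i=vision.camera_info(c);print(c,i["vertical_fov"],np.round(np.linalg.inv(i["world_to_cam"]),3).tolist())
E
```

```text
top press_axis 0.89 [247.  188.4] [0.4195 0.3766 0.118 ]
top lever_handle 0.78 [279.8 160.4] [0.4727 0.3063 0.15  ]
top knob_grip 0.6 [228.9 132.8] [0.5499 0.4153 0.08  ]
top knob_pointer 0.62 [230.3 145.2] [0.5246 0.4138 0.065 ]
top index_mark 0.73 [220.2 146.5] [0.5222 0.4368 0.065 ]
top press 0.66 [244.  193.2] [0.4199 0.3876 0.    ]
top glass_dish 0.85 [331.2 232.1] [0.3215 0.1826 0.    ]
top dropper_bottle 0.78 [187.3 130.7] [0.5764 0.522  0.    ]
scene press_axis 0.72 [238.4 182.4] [0.4209 0.3859 0.118 ]
scene lever_handle 0.69 [259.4 158.2] [0.4794 0.3912 0.15  ]
scene knob_grip 0.91 [280.4 163.7] [0.5502 0.4069 0.08  ]
scene knob_pointer 0.85 [266.9 172.3] [0.5178 0.4151 0.065 ]
scene index_mark 0.57 [265.  168.1] [0.5225 0.4286 0.065 ]
scene press 0.96 [242.9 220.4] [0.421  0.3765 0.    ]
scene stand_loupe 0.62 [199.3 250.2] [0.2995 0.3658 0.    ]
scene glass_dish 0.58 [262.  308.1] [0.3271 0.1778 0.    ]
scene dropper_bottle 0.61 [259.8 158.4] [ 0.5722  0.5165 -0.    ]
1.0 [0.20591296 0.59012446 0.23135393] [[-0.944  0.33   0.   ]
 [ 0.33   0.944  0.   ]
 [-0.     0.    -1.   ]] 0.0187 0.08523272169807494
top 46.914707377924664 [[-0.027, -0.995, 0.094, 0.325], [-1.0, 0.027, 0.006, 0.349], [-0.009, -0.094, -0.996, 1.057], [0.0, 0.0, 0.0, 1.0]]
scene 46.97622636962126 [[0.806, -0.441, 0.394, 0.086], [-0.592, -0.592, 0.548, -0.148], [-0.009, -0.675, -0.738, 0.789], [0.0, 0.0, 0.0, 1.0]]
wrist 67.16325053249903 [[0.329, 0.897, 0.295, 0.13], [0.944, -0.313, -0.103, 0.616], [0.0, 0.313, -0.95, 0.374], [0.0, 0.0, 0.0, 1.0]]
```

View pics/top0.png

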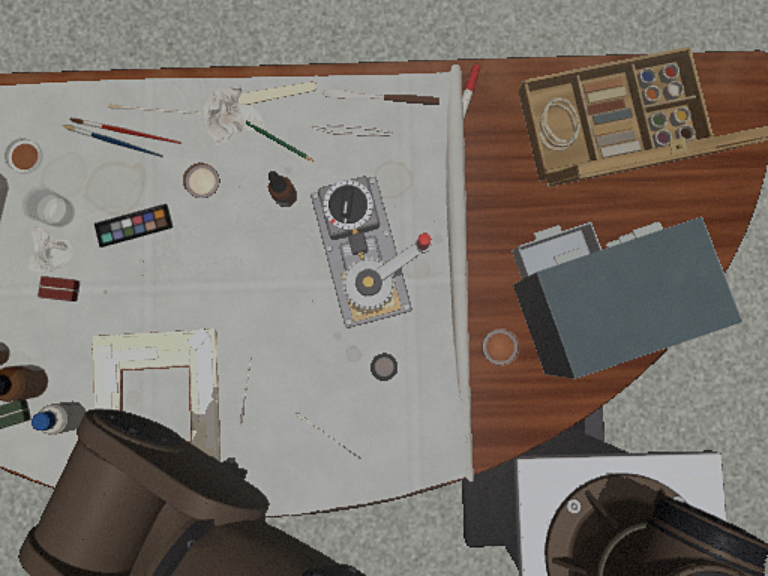

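View pics/sc0.png

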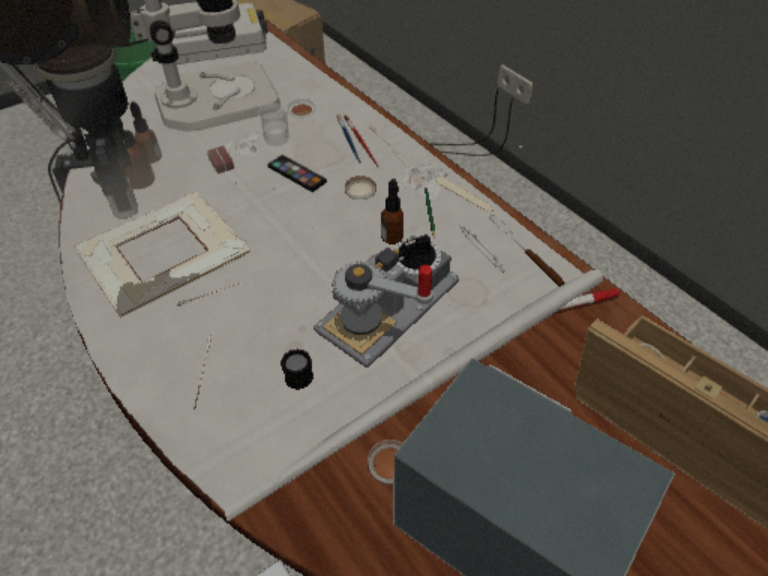

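The top view shows the press at about (368, 281) with its knob at (348, 203) and the lever handle at (424, 240). The bottle is at (282, 190) and the loupe at (383, 366). The scene view agrees. The distances fit the given sizes: axis to knob is about 134 mm and axis to handle about 90 mm. Next I move above the knob for a closer look.

```bash
python3 -m pendant '[[0,-35,-5,0,-0.03],[0,-70,-10,0,-0.06],[0,-105,-15,0,-0.09],[0,-140,-20,0,-0.12],[0,-175,-25,0,-0.15],[0,-210,-30,0,-0.18],[0,-245,-34,0,-0.21],[0,-280,-39,0,-0.24],[0,-315,-44,0,-0.27],[0,-350,-49,0,-0.3],[0,-383,-54,0,-0.3],[0,-383,-54,0,-0.3]]'
python3 - <<'E'
from h import *
save("wrist","w1"); d=look("wrist",["knob_grip","knob_pointer","index_mark","press_axis","lever_handle","dropper_bottle"])
save("top","t1")
look("top",["knob_grip","knob_pointer","index_mark"])
o=monitor.get_obs(); M=R.from_rotvec(o["eef_rot"]).as_matrix(); print(o["time"],o["tool_pos"],np.degrees(np.arctan2(M[1,0],M[0,0])))
for n in("knob_pointer","index_mark"):
  v=d[n]-d["knob_grip"]; print(n,np.hypot(*v[:2]),np.degrees(np.arctan2(v[1],v[0])))
E
```

```text
time: 2.0
tool_pos: [0.5545, 0.4097, 0.2307]
eef_rot: [0.062, 3.14, -0.001]
ft_force: [0.1, 0.6, 0.1]
gripper_width: 0.0859
grip_force: 0.0
wrist knob_pointer 0.59 [256.9 144.3] [0.512 0.417 0.065]
wrist index_mark 0.84 [274.3 151. ] [0.5192 0.4358 0.065 ]
wrist press_axis 0.71 [207.   29.2] [0.4132 0.381  0.118 ]
wrist lever_handle 0.62 [ 98.7 101.6] [0.4643 0.3018 0.15  ]
wrist dropper_bottle 0.63 [335.  176.8] [0.5668 0.5211 0.    ]
2.55 [0.54929751 0.41337667 0.23153123] 177.99508757621632Traceback (most recent call last):
  File "<stdin>", line 7, in <module>
KeyError: 'knob_grip'
```

View pics/w1.png

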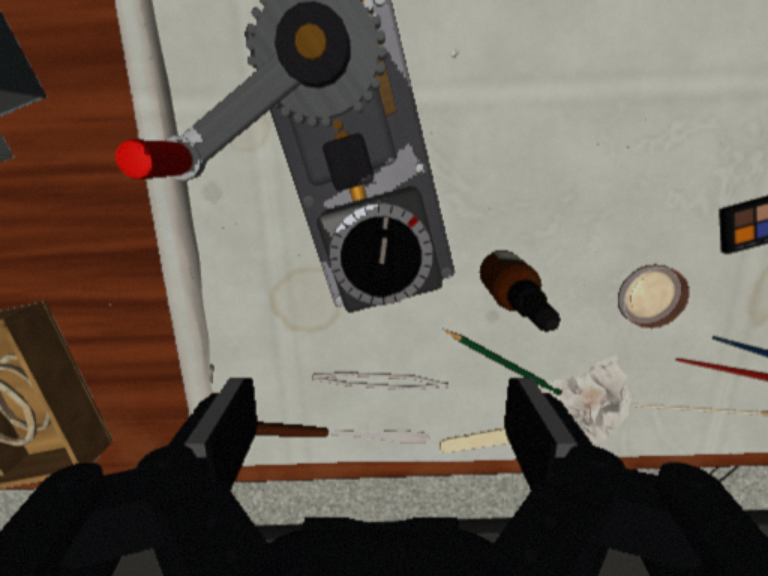

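The wrist view shows the knob disc centred near (381, 257). Its white pointer runs from (382, 262) to (386, 218), and the red mark is at (414, 222). I'll measure again now that the arm has settled.

```bash
python3 - <<'E'
from h import *
im=vision.capture("wrist")
look("wrist",["knob_grip","knob_pointer","index_mark","press_axis","lever_handle"])
x0,y0=200,115
c=im[y0:y0+105,x0:x0+110]; cv2.imwrite("pics/w2.png",cv2.resize(c[:,:,::-1],None,fx=5,fy=5,interpolation=cv2.INTER_CUBIC))
g=c.max(2); n,l,s,ce=cv2.connectedComponentsWithStats((g<40).astype(np.uint8))
k=1+s[1:,4].argmax(); pts=np.argwhere(l==k)[:,::-1]+[x0,y0]
e=cv2.fitEllipse(cv2.convexHull(pts.astype(np.float32))); print(e); cen=ray("wrist",e[0],.065); print("disc",cen)
cc=c.astype(int); rm=np.argwhere((cc[...,0]>cc[...,1]+50)&(cc[...,0]>90))[:,::-1]+[x0,y0]
print("red",len(rm),rm.mean(0),rm.min(0),rm.max(0))
v=ray("wrist",rm.mean(0),.062)-cen; print("mark",np.hypot(*v[:2]),np.degrees(np.arctan2(v[1],v[0])))
# white line within disc
wl=np.array([[u,w] for w in range(y0,y0+105) for u in range(x0,x0+110) if np.hypot(*(ray("wrist",(u,w),.065)-cen)[:2])<.027 and im[w,u].min()>90])
print(wl.tolist())
o=monitor.get_obs(); print(o["tool_pos"])
E
```

```text
wrist knob_grip 0.59 [251.2 181.2] [0.5483 0.4101 0.08  ]
wrist knob_pointer 0.81 [253.6 149.9] [0.5179 0.4136 0.065 ]
wrist index_mark 0.58 [267.9 156.5] [0.5256 0.4287 0.065 ]
wrist press_axis 0.85 [205.2  40.7] [0.422  0.3785 0.118 ]
wrist lever_handle 0.6 [ 96.7 108.5] [0.4699 0.2987 0.15  ]
((250.29010009765625, 175.44190979003906), (52.78582000732422, 52.91919708251953), 149.8467559814453)
disc [0.54589795 0.4088382  0.065     ]
red 58 [252.17241379 142.98275862] [232 131] [274 155]
mark 0.03500768479471056 174.54317546051846Traceback (most recent call last):
  File "<stdin>", line 13, in <module>
  File "h.py", line 5, in ray
    i=vision.camera_info(cam); T=np.array(i["world_to_cam"]); f=192/np.tan(np.radians(i["vertical_fov"]/2))
ValueError: time passes only in moves, steps and waits
```

View pics/w2.png

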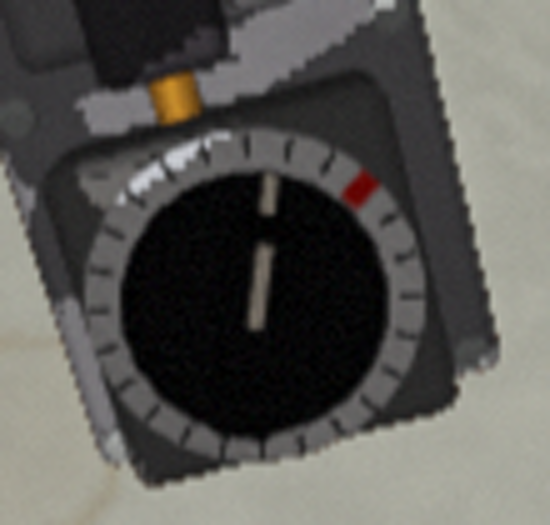

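The crop shows the disc centred at about (254, 304). The skirt's pointer line runs from (266, 213) to (270, 175). The red mark's inner end is at about (350, 203).

```bash
python3 - <<'E'
from h import *
P=lambda u,v,z: ray("wrist",(200+(u-2)/5,115+(v-2)/5),z)
c=P(254,304,.065)
for n,p in dict(tip=P(270,175,.065),tipin=P(266,213,.065),mark=P(350,203,.065),markout=P(372,175,.06)).items():
  v=p-c; print(n,p.round(4),np.hypot(*v[:2]).round(4),np.degrees(np.arctan2(v[1],v[0])).round(1))
a,b=P(262,245,.092),P(256,328,.092); v=a-b; print("bar",c,a,b,np.hypot(*v[:2]),np.degrees(np.arctan2(v[1],v[0])))
o=monitor.get_obs(); M=R.from_rotvec(o["eef_rot"]).as_matrix(); print(o["tool_pos"],np.degrees(np.arctan2(M[1,0],M[0,0])))
print(tool([c[0],c[1],.07]))
E
```

```text
tip [0.5177 0.4135 0.065 ] 0.0285 170.9
tipin [0.5258 0.4123 0.065 ] 0.0203 170.5
mark [0.5243 0.4304 0.065 ] 0.0304 135.1
markout [0.5193 0.4356 0.06  ] 0.0376 135.0
bar [0.54585495 0.40896061 0.065     ] [0.52724573 0.41152078 0.092     ] [0.54415174 0.40969061 0.092     ] 0.017004786631239985 173.82145898914212
[0.54972335 0.41294075 0.23132785] 177.9533292281654
[  3.73187558  -4.12537746 161.32741358]
```

```bash
python3 -m pendant '[[0.3,2.6,-3,0,0.05],[0.4,2.6,-3,25,0.105],[0.4,2.6,-3,50,0.105],[0.4,2.6,-3,75,0.105],[0.4,2.6,-3,95,0.105],[0.4,2.6,-3,115,0.105],[0.4,2.6,-3,130,0.105],[0.4,2.6,-3,140,0.105],[0.4,2.6,-3,148,0.105],[0.4,2.6,-3,155,0.105],[0.4,2.6,-3,158,0.105],[0.4,2.6,-3,158,0.105]]' 20
python3 - <<'E'
from h import *
save("wrist","w3"); o=monitor.get_obs(); print(o["tool_pos"],o["ft_force"],tool([.547,.41,.07]))
look("wrist",["knob_grip","knob_pointer","index_mark"])
E
```

```text
time: 3.85
tool_pos: [0.547, 0.41, 0.0731]
eef_rot: [-0.221, -3.134, 0.0]
ft_force: [0.1, -0.6, 0.1]
gripper_width: 0.0514
grip_force: 0.0
[0.5472147  0.41012465 0.07363645] [-0.14730258 -0.72289332  0.84978071] [ 0.19630114 -0.15487412  3.63632861]
wrist knob_pointer 0.74 [255.5 199. ] [0.5185 0.4146 0.065 ]
wrist index_mark 0.85 [288.3 205.5] [0.5248 0.4322 0.065 ]
```

View pics/w3.png

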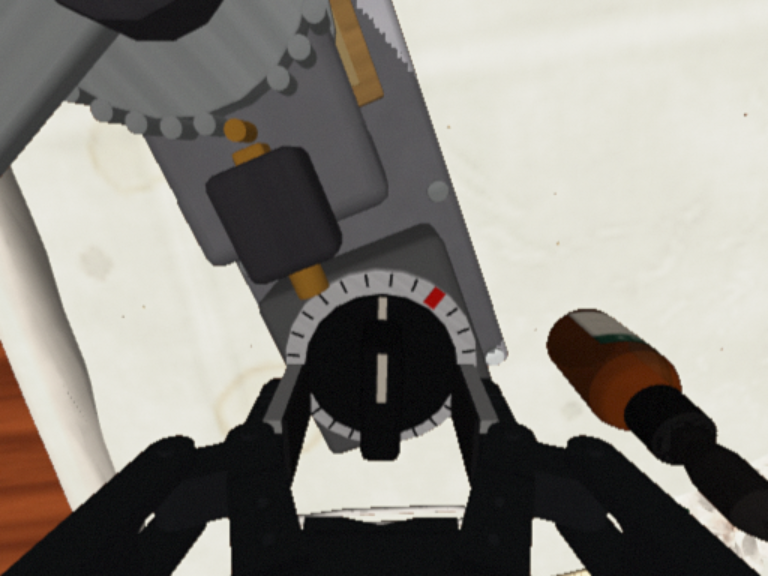

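The bar lies vertical at column 382, midway between the fingers (290 and 475), and the red mark is at (434, 297). I close on it.

```bash
python3 -m pendant '[[0.6,0,0,1,0],[0.8,0,0,2,0],[1,0,0,2,0],[1,0,0,2,0],[1,0,0,2,0],[1,0,0,2,0],[1,0,0,2,0]]' 25
python3 - <<'E'
from h import *
im=vision.capture("wrist"); o=monitor.get_obs(); print(o["time"],o["tool_pos"],o["ft_force"],o["ft_torque"],o["gripper_width"],o["grip_force"])
c=np.r_[.547,.41,.065]
d=look("wrist",["knob_pointer","index_mark"])
for n in d:
  v=d[n]-c; print(n,np.hypot(*v[:2]),np.degrees(np.arctan2(v[1],v[0])))
E
```

```text
time: 4.63
tool_pos: [0.547, 0.4101, 0.0714]
eef_rot: [0.221, 3.134, 0.0]
ft_force: [-0.2, 0.2, 2.0]
gripper_width: 0.0131
grip_force: 28.3
4.6833 [0.5470472  0.41011332 0.07142184] [-0.95412556  0.01006917  1.45103572] [0.16823831 0.15176121 0.0272436 ] 0.013372874864782076 28.36231827735901
wrist knob_pointer 0.72 [252.  201.2] [0.5183 0.4125 0.065 ]
wrist index_mark 0.73 [289.8 208.2] [0.5252 0.4326 0.065 ]
knob_pointer 0.02883771567088631 174.93229119161285
index_mark 0.031359984703011774 134.0024206140386
```

```bash
python3 -m pendant '[[1,0,0,0,0.06],[1,0,0,0,0.13],[1,0,0,0,0.2],[1,0,0,0,0.27],[1,0,0,0,0.34],[1,0,0,0,0.41],[1,0,0,0,0.48],[1,0,0,0,0.55],[1,0,0,0,0.61],[1,0,0,0,0.64],[1,0,0,0,0.64],[1,0,0,0,0.64]]'
python3 - <<'E'
from h import *
im=save("wrist","w4"); o=monitor.get_obs(); M=R.from_rotvec(o["eef_rot"]).as_matrix();print(np.degrees(np.arctan2(M[1,0],M[0,0])), o["tool_pos"],o["ft_force"],o["ft_torque"],o["grip_force"])
c=np.r_[.547,.41,.065]
d=look("wrist",["knob_pointer","index_mark"])
for n in d:
  v=d[n]-c; print(n,np.hypot(*v[:2]),np.degrees(np.arctan2(v[1],v[0])))
cv2.imwrite("pics/w4c.png",cv2.resize(im[150:300,180:330][:,:,::-1],None,fx=4,fy=4))
E
```

```text
time: 5.78
tool_pos: [0.547, 0.41, 0.0714]
eef_rot: [-1.194, -2.906, 0.0]
ft_force: [-1.3, -0.3, 3.1]
gripper_width: 0.0135
grip_force: 28.6
135.33398900619153 [0.54696938 0.40993433 0.0714156 ] [-1.8470594  -0.94588011  3.17852577] [-0.0784676   0.37589785 -0.03621791] 28.65512251853943
wrist knob_pointer 0.77 [255.9 200.7] [0.5271 0.4305 0.065 ]
wrist index_mark 0.66 [384.6 138.9] [0.5494 0.5005 0.065 ]
knob_pointer 0.02857797806492511 134.14730912245787
index_mark 0.09048996407817163 88.45483858625511
```

View pics/w4c.png

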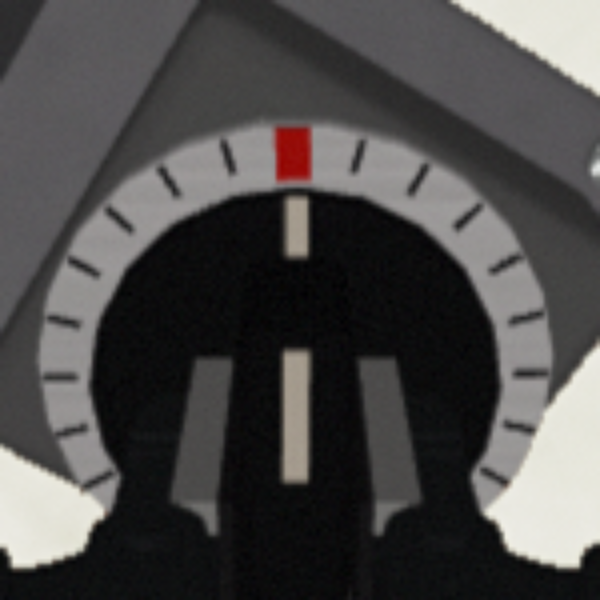

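The pointer (297) and the red mark (293) are in line. I release and rise.

```bash
python3 -m pendant '[[0.7,0,0,0,0],[0.4,0,0,0,0],[0.4,0,0,0,0],[0.4,0,0,-15,0],[0.4,0,0,-45,0],[0.4,0,0,-80,0],[0.3,0,0,-115,0],[0,0,0,-150,0],[0,0,0,-160,0],[0,0,0,-160,0]]'
python3 - <<'E'
from h import *
im=vision.capture("wrist"); o=monitor.get_obs(); print(o["tool_pos"])
d=look("wrist",["knob_pointer","index_mark","press_axis","lever_handle"])
print(np.hypot(*(d["knob_pointer"]-d["index_mark"])[:2]) if "index_mark" in d and "knob_pointer" in d else 0)
vision.capture("top");look("top",["press_axis","lever_handle"])
r=spotter.regions_of("top","lever_handle"); 
if r:
  m=r[0]["mask"]; im=vision.capture("top").astype(int); a=np.argwhere((im[...,0]>im[...,1]+60)&m)[:,::-1]; print(len(a), a.mean(0),ray("top",a.mean(0),.15),ray("top",a.mean(0),.168))
print(tool([.473,.3,.23]))
E
```

```text
time: 6.77
tool_pos: [0.5479, 0.4106, 0.2349]
eef_rot: [1.194, 2.902, 0.008]
ft_force: [0.2, -0.5, -0.0]
gripper_width: 0.0857
grip_force: 0.0
[0.54726258 0.41015493 0.23226288]
wrist knob_pointer 0.72 [251.4 153.9] [0.5256 0.4268 0.065 ]
wrist index_mark 0.75 [251.  151.1] [0.5227 0.4284 0.065 ]
wrist lever_handle 0.84 [100.4 228.3] [0.4706 0.3031 0.15  ]
0.0033743279168339155
top press_axis 0.84 [248.  189.1] [0.4179 0.3745 0.118 ]
0 [nan nan] [nan nan nan] [nan nan nan]
[ -24.84617152 -130.1895562     0.74490669]<stdin>:8: RuntimeWarning: Mean of empty slice.
  ret = um.true_divide(
```

```bash
python3 -m pendant '[[0,-5,-20,0,0.04],[0,-10,-50,0,0.08],[0,-15,-80,0,0.12],[0,-20,-110,0,0.16],[0,-25,-128,0,0.2],[0,-25,-128,0,0.2],[0,-25,-128,0,0.2]]'
python3 - <<'E'
from h import *
im=save("wrist","w5"); o=monitor.get_obs(); M=R.from_rotvec(o["eef_rot"]).as_matrix();print(o["time"],np.degrees(np.arctan2(M[1,0],M[0,0])), o["tool_pos"],o["joint_pos"])
d=look("wrist",["knob_pointer","index_mark","press_axis","lever_handle"])
c=im.astype(int); m=((c[...,0]>c[...,1]*2+40)).astype(np.uint8); n,l,s,ce=cv2.connectedComponentsWithStats(m); k=1+s[1:,4].argmax(); print(s[k],ce[k])
if "lever_handle" in d: print(tool(np.r_[d["lever_handle"][:2],.13]))
for z in (.121,.15,.168): print(z,proj("wrist",[.472,.3015,z]))
E
```

```text
time: 7.85
tool_pos: [0.4748, 0.3011, 0.2318]
eef_rot: [1.48, 2.771, 0.001]
ft_force: [-0.1, 0.5, 0.4]
gripper_width: 0.0853
grip_force: 0.0
7.9 123.81688119648896 [0.47519108 0.30170471 0.23159233] [ 4.48284771e-01  4.02072190e-01  1.71368125e+00  1.66458723e-04
  1.02486379e+00 -1.42017506e-01]
wrist knob_pointer 0.89 [366.9 101.8] [0.5262 0.4323 0.065 ]
wrist index_mark 0.83 [366.7 100.9] [0.5253 0.4329 0.065 ]
wrist press_axis 0.55 [250.1  79.6] [0.4183 0.3809 0.118 ]
wrist lever_handle 0.92 [248.7 199.8] [0.4693 0.3027 0.15  ]
[241 186  21  34 594] [250.86868687 202.81649832]
[  3.63674972  -4.38995244 101.00402462]
0.121 [250.88741201 192.18448796]
0.15 [250.6087684  202.66055816]
0.168 [250.40070551 210.48302868]
```

View pics/w5.png

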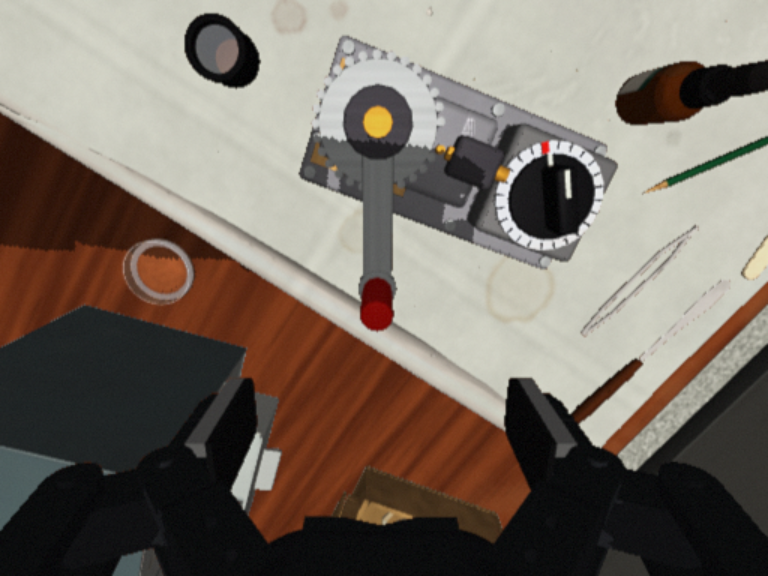

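The handle is at (377, 305), midway between the fingers, and projecting my estimate of its position lands on it. I descend and grip.

```bash
python3 -m pendant '[[0,1.6,-2.8,10,0],[0,1.6,-2.8,30,0],[0,1.6,-2.8,55,0],[0,1.6,-2.8,80,0],[0.3,1.6,-2.8,95,0],[0.5,1.6,-2.8,101,0],[0.7,1.6,-2.8,101,0],[1,1.6,-2.8,101,0],[1,1.6,-2.8,101,0],[1,1.6,-2.8,101,0],[1,1.6,-2.8,101,0],[1,1.6,-2.8,101,0]]' 25
python3 - <<'E'
from h import *
o=monitor.get_obs(); M=R.from_rotvec(o["eef_rot"]);p=o["tool_pos"];print(p,M.inv().apply(o["ft_force"]),o["gripper_width"],o["grip_force"])
# arc offsets in tool axes: x inward to axis, about axis (tool x=+95)
for a in (.1,.2,.3,.4,.5,.6,.7,.8,.9,.95,1.0): print(a,(95-95*np.cos(a)).round(1),(95*np.sin(a)).round(1))
print(M.as_matrix().round(3))
E
```

```text
time: 9.1
tool_pos: [0.472, 0.3016, 0.1314]
eef_rot: [1.479, 2.77, 0.003]
ft_force: [0.1, -0.3, 6.7]
gripper_width: 0.017
grip_force: 25.9
[0.47199864 0.301572   0.13136661] [-0.31316379 -0.08193244 -6.74837597] 0.01701775964095323 25.883305370807648
0.1 0.5 9.5
0.2 1.9 18.9
0.3 4.2 28.1
0.4 7.5 37.0
0.5 11.6 45.5
0.6 16.6 53.6
0.7 22.3 61.2
0.8 28.8 68.1
0.9 35.9 74.4
0.95 39.7 77.3
1.0 43.7 79.9
[[-0.556  0.831  0.002]
 [ 0.831  0.556  0.001]
 [-0.     0.002 -1.   ]]
```

```bash
python3 -m pendant '[[1,0.1,-4.7,0,0.05],[1,0.5,-9.5,0,0.1],[1,1.1,-14.2,0,0.15],[1,1.9,-18.9,0,0.2],[1,3,-23.5,0,0.25],[1,4.2,-28.1,0,0.3],[1,5.8,-32.6,0,0.35],[1,7.5,-37,0,0.4],[1,9.5,-41.3,0,0.45],[1,12,-46.4,0,0.51],[1,12,-46.4,0,0.51],[1,12,-46.4,0,0.51]]'
python3 - <<'E'
from h import *
o=monitor.get_obs(); M=R.from_rotvec(o["eef_rot"]);p=o["tool_pos"];print(p,M.inv().apply(o["ft_force"]),o["ft_torque"],o["gripper_width"],o["grip_force"])
v=p-[.4195,.379,0]; print(np.hypot(*v[:2]),-56.2-np.degrees(np.arctan2(v[1],v[0])))
for b in (.05,.1,.15,.2,.22,.27,.32,.37,.4,.44): print(b,(95-95*np.cos(b)).round(1),(95*np.sin(b)).round(1))
E
```

```text
time: 10.1
tool_pos: [0.4272, 0.2863, 0.1314]
eef_rot: [2.13, 2.307, 0.006]
ft_force: [3.5, 4.6, 3.4]
gripper_width: 0.0173
grip_force: 25.8
[0.42719631 0.28628144 0.13138455] [ 4.2918007   3.90492823 -3.37925497] [ 0.65000974 -0.31018318  0.11885942] 0.017333657287841038 25.776649117469788
0.0930374349224637 29.054915774260863
0.05 0.1 4.7
0.1 0.5 9.5
0.15 1.1 14.2
0.2 1.9 18.9
0.22 2.3 20.7
0.27 3.4 25.3
0.32 4.8 29.9
0.37 6.4 34.4
0.4 7.5 37.0
0.44 9.0 40.5
```

```bash
python3 -m pendant '[[1,0.1,-4.7,0,0.05],[1,0.5,-9.5,0,0.1],[1,1.1,-14.2,0,0.15],[1,1.9,-18.9,0,0.2],[1,2.3,-20.7,0,0.22],[1,2.3,-20.7,0,0.22]]'
python3 -m pendant '[[1,0.1,-4.7,0,0.05],[1,0.5,-9.5,0,0.1],[1,1.1,-14.2,0,0.15],[1,1.9,-18.9,0,0.2],[1,2.3,-20.7,0,0.22],[1,2.3,-20.7,0,0.22],[1,2.3,-20.7,0,0.22]]'
python3 - <<'E'
from h import *
im=save("wrist","w6"); o=monitor.get_obs(); M=R.from_rotvec(o["eef_rot"]);p=o["tool_pos"];print(p,M.inv().apply(o["ft_force"]),o["gripper_width"],o["grip_force"])
d=look("wrist",["knob_pointer","index_mark","press_axis","lever_handle"])
for ax in ([.4195,.379,0],[.421,.379,0],[.418,.377,0]):
  v=p-ax; print(np.hypot(*v[:2]),np.radians(-56.2)-np.arctan2(v[1],v[0]))
v=d.get("press_axis")
vision.capture("top"); look("top",["knob_pointer","index_mark","stand_loupe","glass_dish","dropper_bottle"])
E
```

```text
time: 10.6
tool_pos: [0.4065, 0.287, 0.1314]
eef_rot: [2.372, 2.059, 0.007]
ft_force: [4.3, 4.0, 2.6]
gripper_width: 0.0171
grip_force: 25.7
time: 11.18
tool_pos: [0.3868, 0.2922, 0.1314]
eef_rot: [2.583, 1.788, 0.008]
ft_force: [5.3, 2.3, 4.0]
gripper_width: 0.0174
grip_force: 25.7
[0.38682905 0.29215709 0.13138004] [ 5.56200079  3.9191915  -3.86674533] 0.01683249828275472 25.728268325328827
wrist press_axis 0.74 [254.7  75. ] [0.4201 0.3781 0.118 ]
wrist lever_handle 0.81 [253.1 272.9] [0.3865 0.2912 0.15  ]
0.09278514209007492 0.9497501624021021
0.0933238739849431 0.9647944221334563
0.09038776511454606 0.9420089102427993
top knob_pointer 0.98 [221.9 143.7] [0.5286 0.4328 0.065 ]
top index_mark 0.74 [220.1 147. ] [0.5211 0.4371 0.065 ]
top stand_loupe 0.61 [254.9 246.1] [0.2933 0.3647 0.    ]
top dropper_bottle 0.81 [188.8 126.7] [0.5862 0.5182 0.    ]
```

View pics/w6.png

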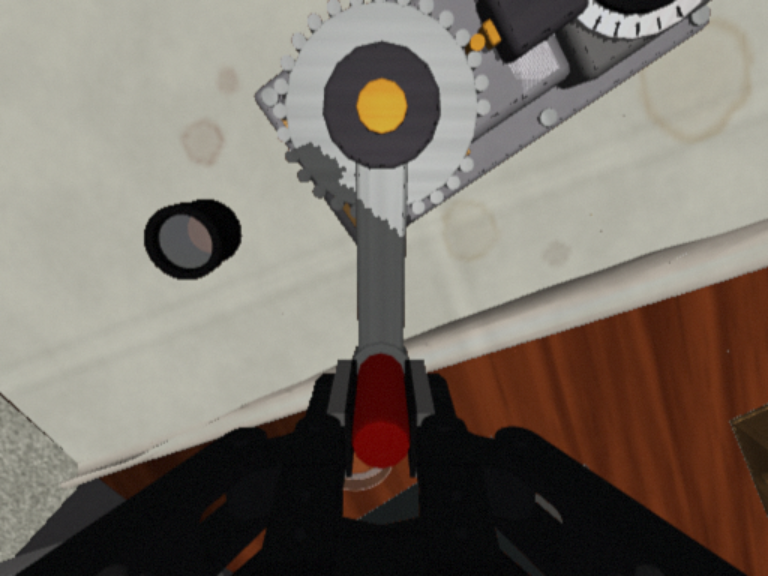

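The handle is still held at (380, 410) and the bar lies along the tool axis. The lever has turned 0.95 rad, which is the centre of notch 3, and the loupe and dish are untouched.

```bash
python3 -c "
from station import env
print(env.hand_in())"
```

```text
the job is handed in; nothing more can be done
None
```

I handed the job in with the knob's pointer on the red mark and the gripper still holding the lever in the third-click notch, at about 0.95 rad; the hand-in gave no verdict.

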